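# Settle the breakfast egg cup into its saucer

## Robot

A 7-joint arm with a two-finger parallel gripper is mounted at the origin on a cart in front of the work surface, level with it; the furniture and walls round the work are solid. World frame = base frame: x ahead of the robot, y to its left, z up, the work surface at z = 0. Lengths are in m, angles in rad, forces in N, time in s.
With the tool pointing down it reaches from about 0.4 to 0.85 m from the base axis. Payload 6.9 kg.
Tool frame: the origin (TCP) lies midway between the tips of the shut fingers; the grasp point (between the pads) lies behind it (ctrl.pinch_z is the z of the grasp point in the tool frame, in m); z points along the fingers, y is the line along which they close (so a half turn about z gives the same grasp; the last joint's range is limited). The gripper opens to 85 mm and grips with 20 to 120 N. Pads are 22 mm wide; open, the fingers measure 114 mm over their backs; the gripper's body (76 mm by 85 mm) begins 54 mm behind the grasp point. The pads swing forward as they close: fully open they stand 13 mm farther back than shut.
Start: joints at [1.399, 0.507, -0.238, 1.5, 0.126, 1.149, -0.155], TCP at [0.171, -0.601, 0.231] pointing down, gripper open.
Joint ranges: [-3.08, 3.08], [-0.24, 2.05], [-1.43, 1.35], [0, 2.5], [-1.52, 4.66], [0.17, 1.96], [-2.89, 2.89]. Speed limits (rad/s): [2.39, 2.39, 3.14, 3.14, 3.14, 3.14, 3.14].

## Interface

Orientations are given as a unit quaternion [w, x, y, z].
In Python, from station import ctrl, get_state, vision, ticket, models gives the robot as it stands. Calls block until the motion is done:
- ctrl.movep(position, orientation): joint-space move of the TCP to a pose.
- ctrl.movel(position, frame=None, max_speed=0.15): straight line of the TCP; frame=None keeps the orientation; max_speed is the mean speed in m/s.
- ctrl.set_joints(angles): joint-space move.
- ctrl.ungrasp() and ctrl.close_gripper(force=None): open the fingers fully, or close them until they stop; force is the grip in N (None keeps the last).
- ctrl.pause(seconds).
- ctrl.ik(position, orientation): joint angles nearest the present ones, or None.
- get_state(): the state.
- vision.grab_frame(name): name is "side" or "top" or "wrist"; returns (picture, depth): 400x640x3 uint8, blue, green, red; 400x640 float32, m along the optical axis (not along the pixel's ray), 0 where there is no reading.
- vision.camera_info(name): a dict with "mtx" (3x3 intrinsics, pixels), "R" (3x3) and "t" (3): a world point X has camera coordinates R X + t; the wrist camera has in their place "hand_eye" (4x4, takes a point from camera to tool coordinates, whose origin is the TCP and whose axes are the flange's). Camera axes: x right, y down, z forward; pixel columns grow to the right and rows downward; lengths in m; the calibration is good to about 2 mm. A picture is of the moment at which its call begins: read the wrist's pose just before it. camera_info takes no time and is no camera call.
A pose or a line that the arm cannot do raises ctrl.Unreachable and nothing moves.
- ticket.close_job(): hands the job in; it is judged then, once.
Trained networks look in the newest picture that a camera, given by its name, has taken for a name from the list of things; names that differ only in an ending like _2 or _b are one class to them, and where a whole thing is asked for, a point or a joint stands for the part that bears it (a point fixed in the world has none). Each returns a list of dicts, best first, with "p" (0 to 1); they miss things now and then, are a little off and sometimes report something else, mostly with a low value. They report only what shows in the picture. A call takes as long as a camera call.
- models.recognise(camera, target): "point" ([column, row] in pixels, amid what is visible of it).
- models.masks_of(camera, target): "mask" (400x640 bool, what is visible of it) and "point" ([column, row] in pixels, amid what is visible of it).
The state is a dict: "time": time; "qpos": joint angles; "qd": joint speeds; "tau": joint torques, N m; "tcp_pos": TCP position; "eef_rot": TCP orientation; "contact_force": force on the tool from outside, world axes, zero at the start; "wrist_torque": the same for the moment, N m; "width": finger opening in m; "gripper_force": force on a finger pad.
Only numpy, scipy, OpenCV 4.12 (cv2) and the standard library are available. Lean on these libraries where they do the work, as an engineer would, in place of code of your own. Each camera call takes 0.05 s, during which the arm holds its last target. There are 200 camera calls.

## Task

Two boiled eggs are served in egg cups on saucers. One egg cup stands askew, its foot propped up on the edge of the saucer's sunken well: gently tap or push its foot sideways with the fingertips until it drops into the well and stands upright in the middle of its saucer. Do not touch the egg or let it fall, do not grip or lift anything, keep the saucer where it is, and leave the other egg and the things around alone.

Things in the scene. Friction and masses are not known exactly. Their poses are not given: they have to be found in the camera images.
- egg_cup: The egg cup to be settled: grey-blue stoneware, 38 mm high, about 90 g. Its foot is a disc 40 mm wide with an upright edge from the underside to 10 mm up; above it a 26 mm waist and a bowl 44 mm wide over the rim. Origin: centre of its underside; z up through the bowl. It slides when pushed low at the foot; pushed high at the bowl it tips.
- saucer_well (a point): Middle of the flat floor of the first saucer's round well, 4 mm above the worktop. The well is 45 mm wide, with an upright 3 mm step round it. The cup starts 8 to 14 mm off this point, in any direction, leaning about 0.1 rad towards it, the outer side of its foot propped on the step: push from that outer side. In the well the foot has 2.5 mm of play all round.
- egg: The boiled egg in that cup, brown, loose, 40 mm wide and 52 mm high, about 60 g, blunt end down, standing out 38 mm above the rim. Origin: its lowest point (24 mm above the cup's underside); z through its tip.
- saucer: The loose saucer under that cup: grey-blue stoneware, round, 144 mm wide, about 220 g. Origin: centre of its underside, on the worktop. Round its well a flat shoulder, 7 mm above the worktop, reaches to 52 mm from the middle; from there it rises to the rim, 12 mm above the worktop. With the cup seated, the egg's tip is 80 mm above the worktop.
- egg_cup_2: The second egg cup, the same in shape, already seated in its saucer's well. Not to be touched.
- egg_2: The egg in the second cup, same as the first.
- saucer_2: The second saucer, same as the first. The two saucers stand side by side; which is on the left varies.
- teaspoon_a: A steel teaspoon, 130 mm long, 11 mm high, lying to the left of the saucers. Origin: centre of its underside.
- teaspoon_b: Another teaspoon like it, lying to the right of the saucers.
- honey_jar: A glass jar with a red lid, 65 mm wide, 100 mm high, behind the saucers. Origin: centre of its underside.
- pepper_mill: A turned wooden pepper mill, 58 mm wide, 150 mm high, behind the saucers. Origin: centre of its underside.

How it is judged:
By the outcome, as a careful person would: the job done as asked, in the order asked, and still so for the second after the job is handed in, with the robot touching nothing.
It also fails if it takes over 38 s, if anything falls off the work surface, if the arm or the gripper's body presses on something with over 40 N, if the wrist force passes 120 N, or if a joint passes its speed limit or range.

## Working session

There is one attempt and no reset: what is moved stays moved. The work goes in short steps, each a Python script; the robot and the scene stay as the last script left them, time stands still between calls to the robot, and variables do not carry over. Pictures are saved under pics/ and viewed, at most 10 in all, crops included, and the job is handed in when it is done.

```bash
ls; mkdir -p pics
python3 - <<'E'
from station import ctrl,get_state,vision,models
import cv2,numpy as np
s=get_state();print(s['time'],s['tcp_pos'],s['eef_rot'],s['width'],ctrl.pinch_z)
out=[]
for c in ("top","side"):
    p,d=vision.grab_frame(c);np.savez(f'pics/{c}0.npz',p=p,d=d);cv2.imwrite(f'pics/{c}0.png',p)
    i=vision.camera_info(c);print(c,i['mtx'].tolist() if hasattr(i['mtx'],'tolist') else i['mtx'],(-np.array(i['R']).T@i['t']).round(3),np.array(i['R']).round(3).tolist())
    for t in ("egg_cup","egg","saucer"):
        for m in models.masks_of(c,t)[:3]: print(c,t,m['p'],m['point'],m['mask'].sum())
E
```

```text
pics
0.0 [ 0.17116198 -0.60058327  0.23043205] [-8.80556755e-04  9.90369989e-01  1.38443082e-01 -1.52426985e-04] 0.08555663049533037 -0.0187
top [[470.1112820037509, 0.0, 309.4942169120685], [0.0, 470.1112820037509, 198.87491814828584], [0.0, 0.0, 1.0]] [ 0.336 -0.188  1.493] [[0.014, -0.998, -0.059], [-0.982, -0.003, -0.187], [0.187, 0.061, -0.981]]
top egg 0.59 [361.2, 224.6] 68
top egg 0.54 [263.2, 230.4] 136
top egg 0.28 [308.0, 139.9] 404
top saucer 0.95 [267.9, 239.3] 1460
top saucer 0.93 [367.6, 226.9] 1441
side [[519.9849869803842, 0.0, 319.9948944844545], [0.0, 519.9849869803842, 200.2266699946314], [0.0, 0.0, 1.0]] [-0.209  0.479  0.973] [[-0.588, -0.809, -0.003], [-0.542, 0.397, -0.741], [0.601, -0.434, -0.671]]
side egg_cup 0.73 [379.6, 211.1] 155
side egg_cup 0.67 [293.7, 267.4] 133
side egg 0.71 [298.9, 267.4] 1804
side egg 0.48 [382.2, 194.6] 209
side saucer 0.8 [300.1, 269.2] 1666
side saucer 0.63 [377.0, 217.3] 1116
```

Run:
```python
import cv2,numpy as np
a=cv2.imread('pics/top0.png');b=cv2.imread('pics/side0.png')
A=cv2.resize(a[120:300,200:440],(800,600),interpolation=cv2.INTER_CUBIC);cv2.imwrite('pics/tc.png',A)
B=cv2.resize(b[130:330,210:477],(800,600),interpolation=cv2.INTER_CUBIC);cv2.imwrite('pics/sc.png',B)
```

```text
(no output)
```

View pics/tc.png

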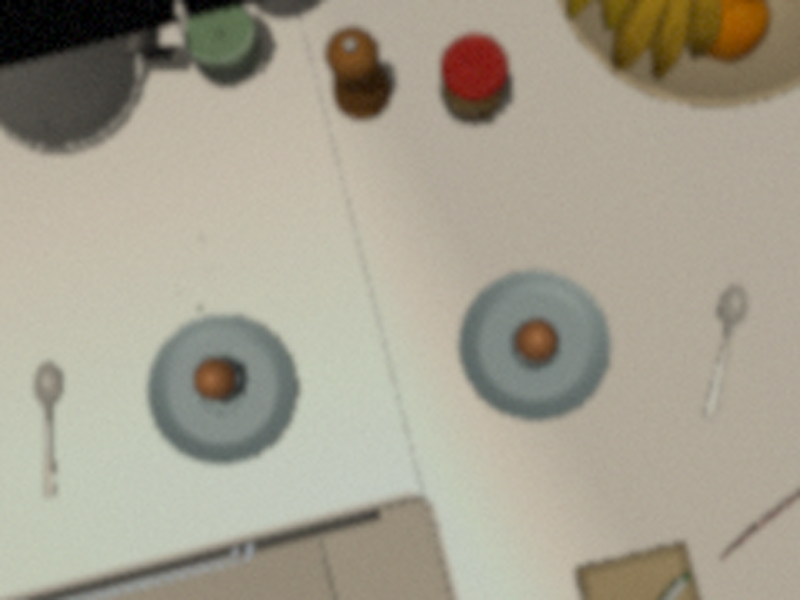

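View pics/sc.png

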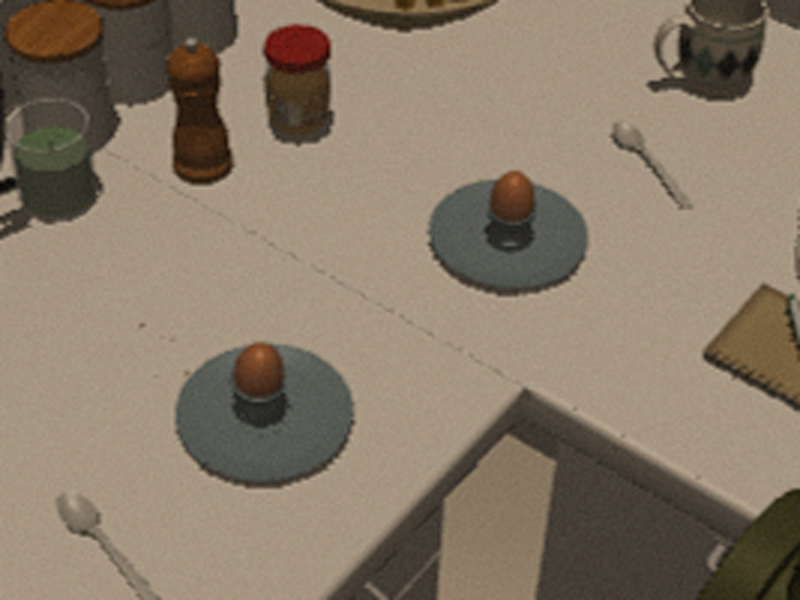

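The pictures show both eggs. In the top crop, the left egg (215,378) is off-centre on its saucer (223,388), and its cup shows on the right, so it is leaning. The right egg (537,341) is centred on its saucer (535,345). I'll check this numerically.

```bash
cat > h.py <<'E'
import numpy as np,cv2
from station import ctrl,get_state,vision,models
from scipy.spatial.transform import Rotation as Ro
def cam(c,st=None):
    i=vision.camera_info(c);K=np.array(i['mtx'])
    if c!='wrist': R=np.array(i['R']);return K,R,np.array(i['t'])
    w,x,y,z=st['eef_rot'];T=np.eye(4);T[:3,:3]=Ro.from_quat([x,y,z,w]).as_matrix();T[:3,3]=st['tcp_pos']
    M=np.linalg.inv(T@np.array(i['hand_eye']));return K,M[:3,:3],M[:3,3]
def ray(uv,z,C):
    K,R,t=C;o=-R.T@t;d=R.T@np.linalg.inv(K)@np.array([*uv,1.]);return o+d*(z-o[2])/d[2]
def cloud(d,C):
    K,R,t=C;v,u=np.mgrid[:400,:640];P=np.stack([u,v,np.ones_like(u)],-1)@np.linalg.inv(K).T*d[...,None]
    return (P-t)@R
E
python3 - <<'E'
from h import *
for c in("top","side"):
    f=np.load(f'pics/{c}0.npz');C=cam(c);W=cloud(f['d'],C);hsv=cv2.cvtColor(f['p'],cv2.COLOR_BGR2HSV)
    H,S,V=cv2.split(hsv)
    br=((H<18)&(S>110)).astype(np.uint8);gr=((H>75)&(H<125)&(S>25)).astype(np.uint8)
    for nm,m,lo,hi,z in(("egg",br,50,600,.055),("saucer",gr,500,3500,.012)):
        n,l,st,ce=cv2.connectedComponentsWithStats(m)
        for k in range(1,n):
            if lo<st[k,4]<hi:
                w=W[(l==k)&(f['d']>0)];
                cs,_=cv2.findContours((l==k).astype(np.uint8),0,1);e=cv2.fitEllipse(cv2.convexHull(max(cs,key=len)))
                print(c,nm,ce[k].round(1),st[k,4],'ray',ray(ce[k],z,C).round(4),'ell',np.round(e[0],1),ray(e[0],z,C).round(4),'depth med',np.median(w,0).round(4),w[:,2].max().round(3))
E
```

```text
top egg [307.  142.1] 312 ray [ 0.7943 -0.0885  0.055 ] ell [306.9 141.7] [ 0.7957 -0.0881  0.055 ] depth med [ 0.7788 -0.0925  0.1111] 0.148
top egg [342.  141.4] 346 ray [ 0.7961 -0.2     0.055 ] ell [342.1 141.9] [ 0.7944 -0.2001  0.055 ] depth med [ 0.7813 -0.1996  0.101 ] 0.111
top egg [360.6 221.7] 96 ray [ 0.5387 -0.2571  0.055 ] ell [360.6 221.7] [ 0.5387 -0.2572  0.055 ] depth med [ 0.536  -0.2571  0.0745] 0.084
top egg [264.1 233.4] 96 ray [0.5005 0.04   0.055 ] ell [264.2 233.4] [0.5005 0.0399 0.055 ] depth med [0.4984 0.0364 0.0773] 0.089
side egg [309.2 153.1] 535 ray [ 0.7965 -0.2099  0.055 ] ell [309.  155.2] [ 0.7888 -0.2036  0.055 ] depth med [ 0.766  -0.1916  0.0908] 0.103
side egg [380.7 195. ] 184 ray [ 0.5334 -0.2569  0.055 ] ell [380.7 195.3] [ 0.5326 -0.2564  0.055 ] depth med [ 0.5266 -0.2501  0.0632] 0.08
side egg [463.4 243.9] 242 ray [ 0.282  -0.3008  0.055 ] ell [459.  283.1] [ 0.2056 -0.2031  0.055 ] depth med [ 0.3104 -0.3361  0.009 ] 0.015
side egg [490.  246.6] 142 ray [ 0.2384 -0.3454  0.055 ] ell [487.2 246.2] [ 0.2434 -0.3411  0.055 ] depth med [ 0.2577 -0.3894  0.0089] 0.015
side egg [295.9 253. ] 224 ray [0.4953 0.0404 0.055 ] ell [296. 253.] [0.4951 0.0402 0.055 ] depth med [0.4865 0.0463 0.0662] 0.083
side egg [494.9 263.7] 102 ray [ 0.196  -0.3125  0.055 ] ell [494.8 263.3] [ 0.1971 -0.3134  0.055 ] depth med [ 0.2172 -0.347   0.0088] 0.397
```

Run:
```python
from h import *
i=vision.camera_info('wrist');print(np.array(i['hand_eye']).round(3).tolist(),np.array(i['mtx'])[0,0])
ctrl.close_gripper()
he=np.array(i['hand_eye']);Rm=Ro.from_matrix(np.diag([1,-1,-1.]));S=np.array([.488,.034,0])
off=Rm.as_matrix()@(he[:3,3]+he[:3,2]*.33)
p=S+np.array([-off[0],-off[1],.22])
print(p)
ctrl.movep(p,[0,1,0,0])
s=get_state();p,d=vision.grab_frame('wrist');cv2.imwrite('pics/w1.png',p);np.savez('pics/w1.npz',p=p,d=d,pos=s['tcp_pos'],rot=s['eef_rot'])
print(s['time'],s['tcp_pos'],s['eef_rot'],s['width'])
for t in("egg","egg_cup","saucer"):
  for m in models.masks_of('wrist',t)[:2]:print(t,m['p'],m['point'],m['mask'].sum())
```

```text
[[0.0, -0.951, -0.308, 0.08], [1.0, 0.0, -0.0, -0.0], [0.0, -0.308, 0.951, -0.143], [0.0, 0.0, 0.0, 1.0]] 324.8853213683364
[0.51004903 0.03381948 0.22      ]
3.7167 [0.51020228 0.03287498 0.21989083] [ 1.82074599e-04  9.99999734e-01 -7.00578852e-04 -8.79695688e-05] 0.00013454895401799239
egg 0.81 [618.4, 156.4] 1603
egg 0.6 [313.3, 201.0] 1328
egg_cup 0.93 [316.8, 172.9] 423
egg_cup 0.67 [587.1, 153.7] 1136
saucer 0.67 [573.4, 138.3] 9974
saucer 0.61 [329.9, 179.5] 10760
```

View pics/w1.png

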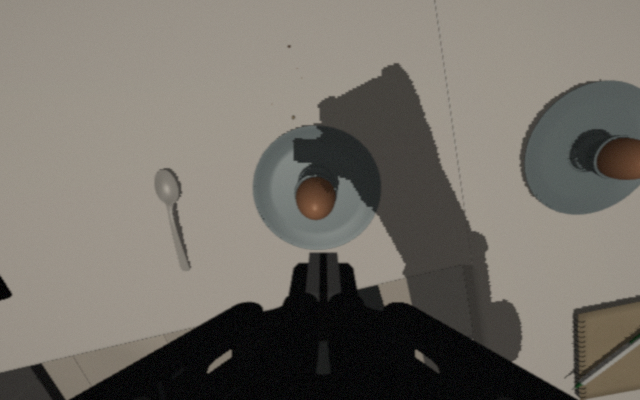

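The wrist view shows the left saucer centred near (317,187) with its egg at (316,198), and the cup bowl shows above it. The shut fingertip is about 14 mm thick in y (columns 308–337), with the thicker finger backs starting a little behind the tip.

```bash
cat >> h.py <<'E'
from scipy.optimize import least_squares
def circ(mask,z,C,r,guess):
    cs,_=cv2.findContours(mask.astype(np.uint8),cv2.RETR_EXTERNAL,cv2.CHAIN_APPROX_NONE);c=max(cs,key=len)[:,0]
    P=np.array([ray(u,z,C)[:2] for u in c])
    f=least_squares(lambda q:np.hypot(*(P-q[:2]).T)-q[2],[*guess,r],loss='soft_l1',f_scale=.0015)
    return f.x,np.abs(f.fun).mean(),len(P)
def eggfit(mask,C,guess):
    # silhouette of an upright egg ~ ellipsoid 40x40x52 : centre xy by matching the projected outline centroid
    K,R,t=C;th=np.linspace(0,2*np.pi,40);ph=np.linspace(0,np.pi,20);T,Pp=np.meshgrid(th,ph)
    E=np.stack([.02*np.sin(Pp)*np.cos(T),.02*np.sin(Pp)*np.sin(T),.026*np.cos(Pp)],-1).reshape(-1,3)
    v,u=np.nonzero(mask);ob=np.array([(u.min()+u.max())/2,(v.min()+v.max())/2]);ob=np.array([u.mean(),v.mean()])
    def f(q):
        X=(E+[q[0],q[1],.055])@R.T+t;p=X@K.T;p=(p[:,:2]/p[:,2:]).astype(np.float32)
        M=cv2.moments(cv2.convexHull(p));return np.array([M['m10']/M['m00'],M['m01']/M['m00']])-ob
    return least_squares(f,guess).x
E
python3 - <<'E'
from h import *
f=np.load('pics/w1.npz');C=cam('wrist',dict(tcp_pos=f['pos'],eef_rot=f['rot']))
def eggmask(p,uv):
    H,S,V=cv2.split(cv2.cvtColor(p,cv2.COLOR_BGR2HSV));m=((H<20)&(S>100)).astype(np.uint8)
    n,l,st,ce=cv2.connectedComponentsWithStats(m);k=1+np.argmin(np.hypot(*(ce[1:]-uv).T)+1e3*(st[1:,4]<40));return l==k
c='wrist'
s_=f['p'];
for cc in('wrist','top','side'):
    if cc!='wrist': p,d=vision.grab_frame(cc);C=cam(cc)
    else: p=s_
    for m in models.masks_of(cc,'saucer')[:2]:
        g=ray(m['point'],.012,C)[:2]
        M=cv2.morphologyEx(m['mask'].astype(np.uint8),cv2.MORPH_CLOSE,np.ones((9,9)))
        x,e,n=circ(M,.012,C,.072,g);print(cc,'saucer',x.round(4),e.round(4),n)
        em=eggmask(p,np.array(m['point']));q=eggfit(em,C,x[:2]);print('   egg',q.round(4),'off',((q-x[:2])*1e3).round(1),em.sum())
f=np.load('pics/w1.npz');
p=cv2.resize(f['p'][115:260,240:395],(620,580),interpolation=cv2.INTER_CUBIC);cv2.imwrite('pics/w1c.png',cv2.convertScaleAbs(p,alpha=1.6))
C=cam('wrist',dict(tcp_pos=f['pos'],eef_rot=f['rot']))
R=Ro.from_quat(np.roll(f['rot'],-1)).as_matrix()
for z in(0,-.005,-.01,-.015,-.02):
  for x in(.011,-.011):
    X=C[1]@(f['pos']+R@[x,.0072,z])+C[2];u=C[0]@X;print(z,x,(u[:2]/u[2]).round(1))
E
```

```text
wrist saucer [ 0.5356 -0.2504  0.0665] 0.0135 505
   egg [ 0.5363 -0.2485] off [0.7 1.9] 1468
wrist saucer [0.4931 0.0408 0.0715] 0.0004 357
   egg [0.4983 0.0406] off [ 5.2 -0.2] 1242
top saucer [ 0.5415 -0.258   0.0692] 0.0009 123
   egg [ 0.5382 -0.2569] off [-3.3  1.2] 100
top saucer [0.5005 0.0064 0.0418] 0.0084 89
   egg [0.504  0.0338] off [ 3.5 27.4] 61
side saucer [0.4891 0.0417 0.0699] 0.0118 196
   egg [0.4959 0.04  ] off [ 6.7 -1.7] 242
side saucer [ 0.5345 -0.2543  0.0692] 0.0123 167
   egg [ 0.5334 -0.2567] off [-1.  -2.5] 185
0 0.011 [338.4 249.1]
0 -0.011 [337.8 288.7]
-0.005 0.011 [338.9 253.8]
-0.005 -0.011 [338.2 294.4]
-0.01 0.011 [339.4 258.7]
-0.01 -0.011 [338.7 300.3]
-0.015 0.011 [340. 264.]
-0.015 -0.011 [339.2 306.7]
-0.02 0.011 [340.6 269.6]
-0.02 -0.011 [339.7 313.5]
```

View pics/w1c.png

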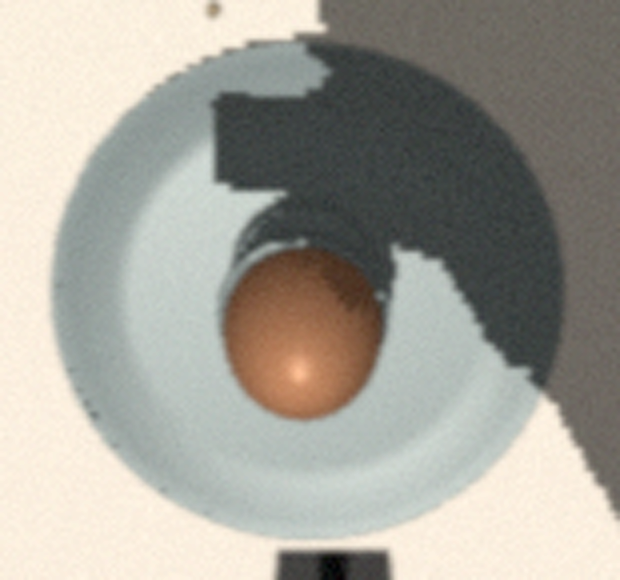

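```bash
cat >> h.py <<'E'
def eggmask(p,uv):
    H,S,V=cv2.split(cv2.cvtColor(p,cv2.COLOR_BGR2HSV));m=((H<20)&(S>100)).astype(np.uint8)
    n,l,st,ce=cv2.connectedComponentsWithStats(m);k=1+np.argmin(np.hypot(*(ce[1:]-uv).T)+1e3*(st[1:,4]<40));return l==k
def look(name,S=(.493,.041)):
    s=get_state();p,d=vision.grab_frame('wrist');np.savez(f'pics/{name}.npz',p=p,d=d,pos=s['tcp_pos'],rot=s['eef_rot']);C=cam('wrist',s)
    X=C[0]@(C[1]@np.array([*S,.012])+C[2]);uv=X[:2]/X[2]
    ms=[m for m in models.masks_of('wrist','saucer') if np.hypot(*(np.array(m['point'])-uv))<60]
    q=None
    for m in ms[:1]:
        M=cv2.morphologyEx(m['mask'].astype(np.uint8),cv2.MORPH_CLOSE,np.ones((9,9)));x,e,n=circ(M,.012,C,.072,S)
        em=eggmask(p,uv);q=eggfit(em,C,x[:2]);print(name,s['time'],'saucer',x.round(4),e.round(4),'egg',q.round(4),'off',((q-x[:2])*1e3).round(1),em.sum())
    c=np.clip(uv.round().astype(int),[75,75],[565,325]);k=p[c[1]-72:c[1]+73,c[0]-75:c[0]+75]
    cv2.imwrite(f'pics/{name}.png',cv2.convertScaleAbs(cv2.resize(k,(600,580),interpolation=cv2.INTER_CUBIC),alpha=1.5));print('crop origin',c-[75,72])
E
python3 - <<'E'
from h import *
he=np.array(vision.camera_info('wrist')['hand_eye'])
for n,a in(('w2',np.pi/2),('w3',-np.pi/2)):
    Rm=Ro.from_euler('z',a)*Ro.from_matrix(np.diag([1,-1,-1.]));q=np.roll(Rm.as_quat(),1)
    off=Rm.as_matrix()@(he[:3,3]+he[:3,2]*.33);p=np.array([.493-off[0],.041-off[1],.21])
    try: ctrl.movep(p,q)
    except ctrl.Unreachable: print('unreach',n);continue
    look(n)
E
cd pics; python3 -c "
import cv2,os
a=[cv2.imread(f) for f in('w2.png','w3.png') if os.path.exists(f)];b=cv2.hconcat(a);cv2.imwrite('w23.png',cv2.resize(b,(400*len(a),387)))"
```

```text
w2 5.3083 saucer [0.4928 0.041  0.0709] 0.0009 egg [0.4977 0.0416] off [4.9 0.6] 1295
crop origin [247 126]
w3 7.2167 saucer [0.4936 0.0399 0.0713] 0.0007 egg [0.4976 0.0398] off [ 4.  -0.1] 1265
crop origin [248 125]
```

View pics/w23.png

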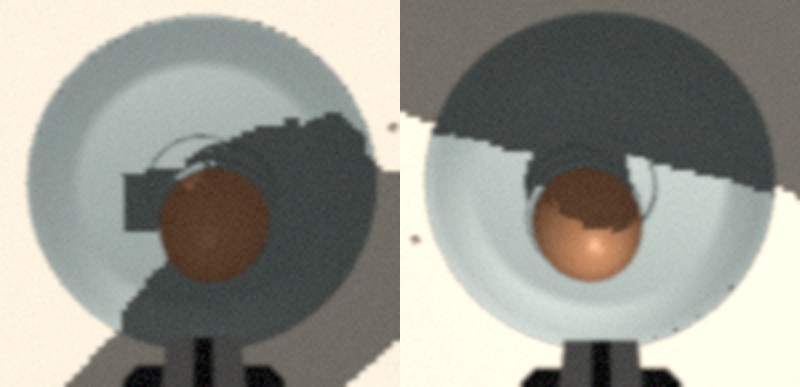

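The w2 and w3 views show the exposed step of the well as an arc on the −x side of the left cup. The offset is therefore along +x by about 10 mm, so I push from the far side towards −x. Next I check the fingertip geometry in the depth data and the reach of the pushing pose.

```bash
cat >> h.py <<'E'
S=np.array([.4932,.0406]);BX=np.array([[a,b,0] for a in(-.011,.011) for b in(-.0072,.0072)])
def ori(al,be,flip): return Ro.from_euler('x',al)*Ro.from_euler('y',be)*Ro.from_matrix(np.diag([-1,1,-1.] if flip else [1,-1,-1.]))
def tcp(R,lead,s,low):
    """TCP for leading corner x = S+lead, tip centre y = S+s, lowest corner z = low"""
    c=R.apply(BX);return np.array([S[0]+lead-c[:,0].min(),S[1]+s,low-c[:,2].min()])
E
python3 - <<'E'
from h import *
for n in('w1','w2','w3'):
    f=np.load(f'pics/{n}.npz');C=cam('wrist',dict(tcp_pos=f['pos'],eef_rot=f['rot']));W=cloud(f['d'],C)
    R=Ro.from_quat(np.roll(f['rot'],-1)).as_matrix();L=(W-f['pos'])@R
    for cols in((311,318),(327,334),(297,303),(345,350)):
        print(n,cols,[(r,*(L[r,cols[0]:cols[1]].mean(0)*1e3).round(0)) for r in range(251,285,6)])
for al in(.6,.785,-.6,-.785):
  for fl in(0,1):
    R=ori(al,np.radians(6),fl);q=np.roll(R.as_quat(),1);sg=np.sign(al)
    for lead,low in((.036,.11),(.022,.0085)):
        j=ctrl.ik(tcp(R,lead,sg*.004,low),q);print(al,fl,lead,None if j is None else np.round(j,2))
E
```

```text
w1 (311, 318) [(251, np.float64(-97.0), np.float64(-11.0), np.float64(219.0)), (257, np.float64(11.0), np.float64(-5.0), np.float64(-9.0)), (263, np.float64(11.0), np.float64(-5.0), np.float64(-15.0)), (269, np.float64(11.0), np.float64(-4.0), np.float64(-21.0)), (275, np.float64(11.0), np.float64(-4.0), np.float64(-26.0)), (281, np.float64(11.0), np.float64(-4.0), np.float64(-30.0))]
w1 (327, 334) [(251, np.float64(-97.0), np.float64(8.0), np.float64(219.0)), (257, np.float64(11.0), np.float64(3.0), np.float64(-10.0)), (263, np.float64(11.0), np.float64(2.0), np.float64(-15.0)), (269, np.float64(11.0), np.float64(2.0), np.float64(-21.0)), (275, np.float64(11.0), np.float64(2.0), np.float64(-26.0)), (281, np.float64(11.0), np.float64(2.0), np.float64(-30.0))]
w1 (297, 303) [(251, np.float64(-97.0), np.float64(-29.0), np.float64(220.0)), (257, np.float64(-105.0), np.float64(-29.0), np.float64(219.0)), (263, np.float64(6.0), np.float64(-12.0), np.float64(-7.0)), (269, np.float64(7.0), np.float64(-11.0), np.float64(-13.0)), (275, np.float64(7.0), np.float64(-11.0), np.float64(-19.0)), (
[... 3760 characters left out ...]
.12]
0.785 0 0.036 [ 0.31  0.73 -0.01  1.77 -0.75  1.18 -0.73]
0.785 0 0.022 [ 0.43  0.88 -0.2   1.84 -0.71  0.94 -0.68]
0.785 1 0.036 [ 0.93  1.05 -1.23  1.76  0.21  0.95  1.42]
0.785 1 0.022 [ 0.95  1.24 -1.23  1.83  0.44  0.85  1.33]
-0.6 0 0.036 [-0.69  0.73  0.44  1.72  0.27  1.06 -2.08]
-0.6 0 0.022 [-0.72  0.88  0.47  1.81  0.21  0.85 -2.11]
-0.6 1 0.036 [ 0.19  0.99 -1.23  1.7   1.05  1.82  0.23]
-0.6 1 0.022 [ 0.19  1.16 -1.23  1.79  1.17  1.78  0.08]
-0.785 0 0.036 [-0.76  0.81  0.45  1.68  0.38  1.16 -2.22]
-0.785 0 0.022 [-0.8   0.97  0.5   1.75  0.3   0.96 -2.25]
-0.785 1 0.036 [ 0.04  0.98 -1.03  1.67  1.04  1.85  0.22]
-0.785 1 0.022 [ 0.03  1.14 -1.03  1.74  1.13  1.8   0.06]
```

Run:
```python
from h import *
R=ori(.6,np.radians(6),0);q=np.roll(R.as_quat(),1)
P=lambda lead,low:tcp(R,lead,.004,low)
ctrl.movep(P(.045,.125),q)
ctrl.movel(P(.037,.013),max_speed=.08)
ctrl.movel(P(.034,.0085),max_speed=.03)
F0=get_state()['contact_force'];print(get_state()['time'],F0)
for l in np.arange(.032,.0219,-.001):
    ctrl.movel(P(l,.0085),max_speed=.015);s=get_state();F=s['contact_force']-F0
    print(round(l,4),round(s['time'],2),F.round(2),(s['tcp_pos']-P(l,.0085)).round(4))
    if np.linalg.norm(F)>6:break
p,d=vision.grab_frame('side');cv2.imwrite('pics/s2.png',cv2.convertScaleAbs(cv2.resize(p[200:310,220:380],(800,550),interpolation=cv2.INTER_CUBIC),alpha=1.5))
```

```text
10.9 [-0.5985336   0.12600491  0.50131695]
0.032 11.18 [ 0.48 -1.1  -0.61] [-0.0001 -0.      0.0001]
0.031 11.43 [ 1.31 -0.06  0.36] [-0.  0.  0.]
0.03 11.68 [ 0.29  0.48 -0.24] [-0.0001 -0.     -0.    ]
0.029 11.93 [ 1.54 -0.01  0.36] [-0. -0.  0.]
0.028 12.18 [ 1.63 -0.98 -0.42] [ 0.0001 -0.0001  0.    ]
0.027 12.43 [ 0.93 -0.33 -0.51] [-0. -0. -0.]
0.026 12.68 [ 1.36  0.22 -0.52] [-0.0001 -0.      0.    ]
0.025 12.93 [ 1.21  0.58 -1.24] [-0.0001 -0.     -0.    ]
0.024 13.18 [ 1.3  -0.34 -0.77] [-0.0001 -0.     -0.    ]
0.023 13.43 [ 1.05  0.28 -0.85] [-0.0001 -0.      0.    ]
0.022 13.68 [ 1.09 -1.44 -0.9 ] [-0.0001 -0.      0.    ]
```

View pics/s2.png

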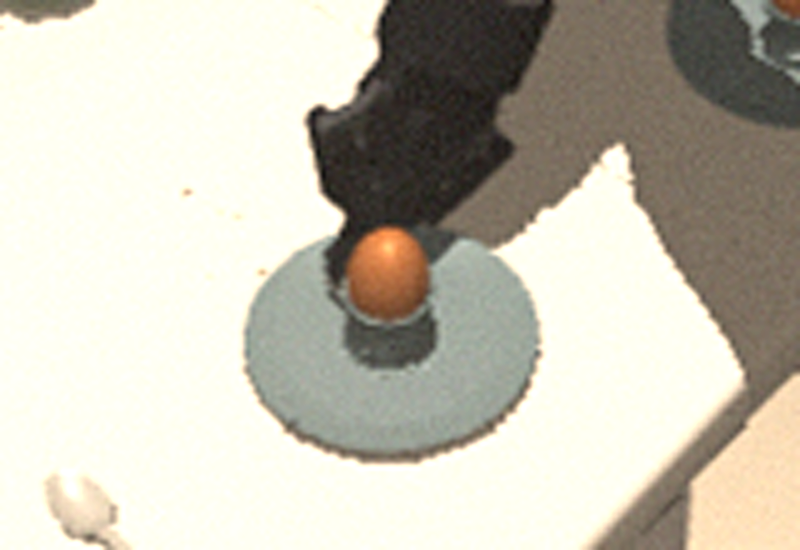

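The side view shows the fingertip behind the cup at about (335,270). The cup is nearly central with the egg in place, and the push force is about 1 N. I carry on in small steps, then back off and look again.

Run:
```python
from h import *
R=ori(.6,np.radians(6),0);q=np.roll(R.as_quat(),1)
P=lambda lead,low:tcp(R,lead,.004,low)
F0=np.array([-.6,.13,.5])
for l in np.arange(.0215,.0199,-.0005):
    ctrl.movel(P(l,.0085),max_speed=.01);ctrl.pause(.05);s=get_state();F=s['contact_force']-F0
    print(round(l,4),round(s['time'],2),F.round(2))
    if F[0]>3.5:break
ctrl.movel(P(.036,.0095),max_speed=.05)
ctrl.movel(P(.045,.13),max_speed=.12)
he=np.array(vision.camera_info('wrist')['hand_eye'])
a=0;Rm=Ro.from_matrix(np.diag([1,-1,-1.]));off=Rm.as_matrix()@(he[:3,3]+he[:3,2]*.33)
ctrl.movep([S[0]-off[0],S[1]-off[1],.21],[0,1,0,0]);look('w4')
```

```text
0.0215 14.03 [ 0.65 -0.5  -0.65]
0.021 14.33 [ 0.52 -0.48 -1.18]
0.0205 14.63 [ 1.31 -0.12  0.06]
0.02 14.93 [0.76 0.31 0.08]
w4 17.2667 saucer [0.4936 0.0408 0.0714] 0.0007 egg [0.4962 0.0407] off [ 2.6 -0.1] 1258
crop origin [247 125]
```

View pics/w4.png

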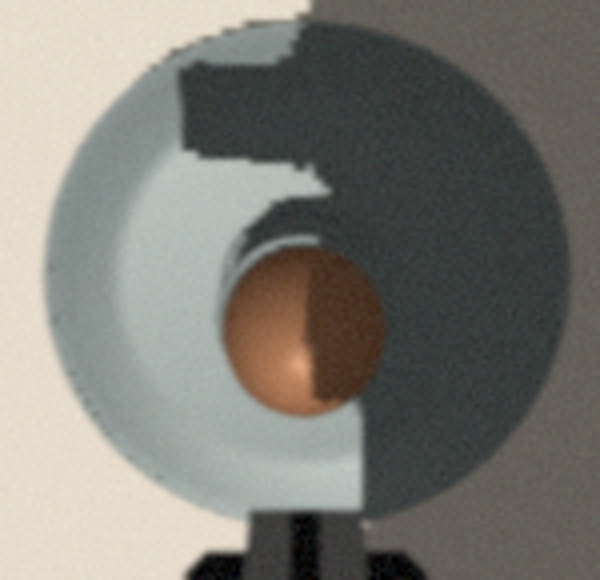

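```bash
python3 - <<'E'
from h import *
he=np.array(vision.camera_info('wrist')['hand_eye'])
Rm=Ro.from_euler('z',np.pi/2)*Ro.from_matrix(np.diag([1,-1,-1.]));off=Rm.as_matrix()@(he[:3,3]+he[:3,2]*.33)
ctrl.movep([S[0]-off[0],S[1]-off[1],.21],np.roll(Rm.as_quat(),1));look('w5')
E
cd pics; python3 -c "
import cv2
b=cv2.hconcat([cv2.imread(f) for f in('w2.png','w5.png')]);cv2.imwrite('w25.png',cv2.convertScaleAbs(cv2.resize(b,(800,387)),alpha=1.3))"
```

```text
w5 18.5833 saucer [0.4928 0.041  0.071 ] 0.0007 egg [0.4947 0.0426] off [1.9 1.6] 1281
crop origin [247 125]
```

View pics/w25.png

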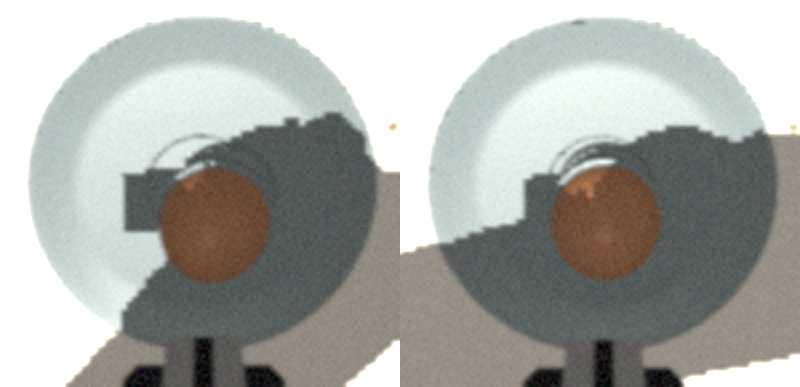

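Run:
```python
from h import *
o=[]
for n,c in(('w2',(322,198)),('w5',(322,197))):
    p=np.load(f'pics/{n}.npz')['p'];k=p[c[1]-35:c[1]+20,c[0]-28:c[0]+28].astype(float)
    k=cv2.resize(255*(k/255)**.5,(400,393),interpolation=cv2.INTER_CUBIC);o.append(k)
cv2.imwrite('pics/z.png',cv2.hconcat(o))
for n in('w2','w5','w1','w4'):
    f=np.load(f'pics/{n}.npz');C=cam('wrist',dict(tcp_pos=f['pos'],eef_rot=f['rot']));W=cloud(f['d'],C)
    X=C[0]@(C[1]@np.array([*S,.06])+C[2]);m=eggmask(f['p'],X[:2]/X[2])&(f['d']>0);w=W[m]
    r=least_squares(lambda q:(np.sqrt(((w-q)**2/[4e-4,4e-4,6.76e-4]).sum(1))-1)*.02,[*S,.055],loss='soft_l1',f_scale=.001).x
    print(n,r.round(4),np.percentile(w[:,2],98).round(4))
```

```text
w2 [0.4959 0.0402 0.0553] 0.082
w5 [0.4941 0.0405 0.0532] 0.0801
w1 [0.4959 0.0402 0.0552] 0.0821
w4 [0.4936 0.0407 0.0532] 0.08[ WARN:0@0.244] global loadsave.cpp:1063 imwrite_ Unsupported depth image for selected encoder is fallbacked to CV_8U.
```

View pics/z.png

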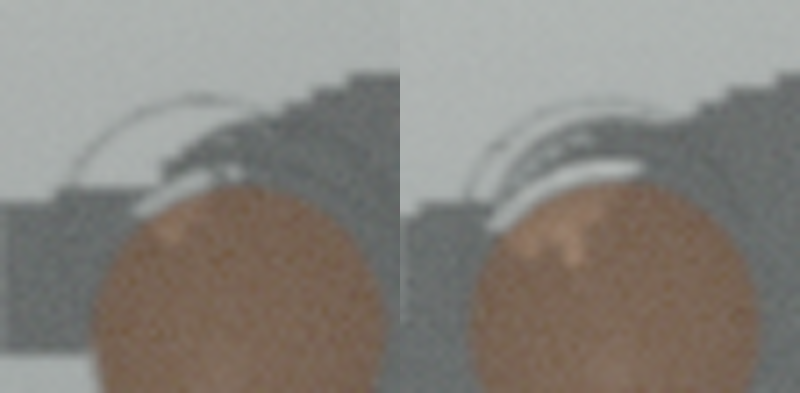

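The egg tip dropped from 82 mm to 80 mm, the seated height, and the enlarged view shows the foot inside the step arc on the right. By depth, the egg is within 1 mm of the well's middle. The robot hovers clear, so I hand the job in.

```bash
python3 -c "
from station import ticket;print(ticket.close_job())"
```

```text
the job is handed in; nothing more can be done
None
```

The askew egg cup now stands in its saucer's well with the egg still in it, within about 1 mm of the middle and with the egg tip at the seated 80 mm; I handed the job in after about 19 s.

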